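# Load the plywood slide into the drilling jig

### The arm

A 6-joint arm with a two-finger parallel gripper is mounted at the origin on the work surface. World frame = base frame: x ahead of the robot, y to its left, z up, the work surface at z = 0. Lengths are in m, angles in rad, forces in N, time in s.
With the tool pointing down it reaches from about 0.325 to 0.775 m from the base axis. Payload 5.5 kg.
Tool frame: the origin (TCP) lies midway between the tips of the shut fingers; the grasp point (between the pads) lies 19 mm behind it (bot.grasp_offset is the distance from the TCP to the grasp point, in m); z points along the fingers, y is the direction in which the jaws open and shut (so a half turn about z gives the same grasp; the last joint's range is limited). The gripper opens to 88 mm and grips with 3 to 60 N. Pads are 20 mm wide; open, the fingers measure 115 mm over their backs; the gripper's body (75 mm by 178 mm) begins 61 mm behind the grasp point.
Start: joints at [-1.324, 0.091, 1.231, -0, 1.82, -0.057], TCP at [0.179, -0.573, 0.223] pointing down, gripper open.
Joint ranges: [-2.87, 2.87], [-0.86, 2.18], [0.17, 2.46], [-1.51, 4.65], [0.06, 2.69], [-2.65, 2.65]. Speed limits (rad/s): [2.57, 2.57, 3.01, 3.14, 3.14, 3.14].

### API

Orientations are given as [roll, pitch, yaw] about the fixed x, y, z axes, in that order (R = Rz(yaw) Ry(pitch) Rx(roll)).
In Python, from bench import bot gives the robot as it stands.
- The arm moves only by the tool send_rows, never from a script. Its argument "plan" is a list that holds one entry, the list of rows, each a list of 7 numbers: the gripper's target within -1 to 1 (shut at 1, half-way at 0, fully open at -1), then the shift along the tool's x, y, z in m, then the turn, a rotation vector about the tool's x, y, z in degrees. In form: [[[fingers, x, y, z, rx, ry, rz], ...]]. A call has 1 to 12 rows; each row is the pose to reach, as a shift and turn from the pose commanded when the call began, along the tool's axes at that moment; what a row does not reach only later rows make up. A row lasts 1/8 s, in which the tool goes at most 62.5 mm and 10.7 degrees, less where a joint would pass 70% of its speed; a pose out of reach is approached as far as the arm can. A call with a gripper value outside its range is refused whole. The fingers move at their own pace and stop on an object; "grip_force" is the grip in N (left out, the last holds). Time passes only in rows, so rows that repeat a pose let the fingers close. It gives the time, the measured TCP pose, the force and the opening at its end, in the units of the state.
- bot.state(): the state, without advancing time (a new reading comes with each control period).
- bot.grab_frame(name): name is "scene" or "side" or "wrist"; returns the picture (400x640x3 uint8, blue, green, red); there is no depth.
- bot.get_calibration(name): a dict with "fx", "fy", "cx", "cy" (pixels), "k1" (the pictures are not rectified: a ray, as slopes to the right and down, at radius r is drawn at 1 + k1 r^2 times it, then the intrinsics apply), "rvec" (rotation vector, rad) and "tvec" (3), from world to camera coordinates, as OpenCV has them. Camera axes: x right, y down, z forward; pixel columns grow to the right and rows downward; lengths in m; the calibration is good to about 2 mm. A picture is of the moment at which its call begins: read the wrist's pose just before it. get_calibration takes no time and is no camera call; for the wrist camera it gives the pose at the moment of the call.
- bot.finish_job(): hands the job in, once; it reports no verdict.
The state is a dict: "t": time; "joint_pos": joint angles; "dq": joint speeds; "joint_efforts": joint torques, N m; "ee_pos": TCP position; "orientation": TCP orientation; "ft_force": force on the tool from outside, world axes, zero at the start; "wrist_torque": the same for the moment, N m; "grip_width": finger opening in m.
Only numpy, scipy, OpenCV 4.12 (cv2) and the standard library are available. Lean on these libraries where they do the work, as an engineer would, in place of code of your own. Each camera call takes 0.05 s, during which the arm holds its last target. There are 200 camera calls.

### The job

Lay the plywood slide in the trough of the drilling jig and push it, square end first, into the covered slot until you feel it reach the stop hidden inside, gently (never harder than about 20 N), leaving it fully home. Then push the jig's wooden keeper all the way across the slide and let go, leaving the other things on the table where they are.

Things in the scene. Friction and masses are not known exactly. Their poses are not given: they have to be found in the camera images.
- slide_grip (a point): Centre of the handle block of the loose plywood slide, a flat bar 155 mm long, 32 wide, 18 thick, 80 g. x points along the bar to its square nose, z up. The block stands on the bar near its round tail, 18 to 58 mm above the underside (this point at 38 mm): a waist 27 mm long and 22 mm wide between two end flanges 4 mm thick and 32 mm wide. Grip it in the waist or over the flanges (35 mm).
- slide_nose (a point): Middle of the slide's square end face, the end that goes into the slot, 130 mm ahead of slide_grip and 9 mm above the slide's underside; same axes.
- jig: Plywood drilling jig fixed to the table: a covered block 115 mm long, 84 wide, 45 high, with a steel drill bush on top, and a trough in front of it. Origin on the table under the slot's mouth; x points along the slot into the block, y to the left of that, z up. The keeper's guide block, 35 to 40 mm high, stands 3 to 37 mm in front of the mouth, y = -30 to -135 mm.
- slot_mouth (a point): Centre of the slot's mouth, 24 mm above the table (the middle of a slide lying in it); axes as the jig's. Slot 34 mm wide, floor at 15 mm, roof at 35 mm above the table; sides and roof flare out in the last 20 and 10 mm before it. A rigid steel stop is set in the slot somewhere 40 to 80 mm deep: it cannot be seen, only felt.
- bed_end (a point): Outer end of the jig's trough, at the middle of its floor; axes as the jig's. The floor, 15 mm above the table (level with the slot's), runs 100 mm from here to the mouth; side walls 40 mm apart and 10 mm thick rise to 30 mm above the table.
- keeper (a joint): Position of the keeper, a flat wooden bar in a guide beside the trough, in m: 0 = closed, at its limit, the bar right across the slide; grows as it is drawn out to the jig's -y, up to 0.08. Starts at 0.055 to 0.075, stays where left (about 1.5 N to move). Bar 14 mm wide along x, centred 20 mm in front of the mouth, 36 to 44 mm above the table, 2.7 mm over a slide in the trough.
- keeper_knob (a point): Upright round dowel knob on the keeper, 12 mm in diameter, 44 to 70 mm above the table; this point is on its axis 58 mm above the table. With the keeper closed it is at x = -20 mm, y = -45 mm of the jig. Pushed to the jig's +y it closes the keeper.
- wheel: Bystander: plywood wheel lying flat, 110 mm in diameter, 18 mm thick, with a hole. Origin under its centre.
- driver: Bystander: a screwdriver lying on the table.
- collar: Bystander: a wooden ring, 44 mm in diameter, 18 mm high, flat on the table.
Things that resemble listed ones, but are neither listed nor needed, are in the scene too. Leave any turquoise look-alike of the part that bears slide_grip alone.

How it is judged:
On the way, in this order (a step that is already met when the one before it is completed fails the run):
1. the slide is pushed square end first to within 2 mm of the hidden stop, with the keeper still open (distance between slide_nose and stop_c0 below 0.007 m and angle between the x axis of jig and the x axis of slide_nose, either way round below 0.08 rad and value of joint keeper above 0.035 m), for 0.2 s.
2. the keeper is pushed across the slide (value of joint keeper below 0.006 m), for 0.2 s.
At the end, for the whole second after the job is handed in: the slide rests in the slot, square end first, its nose within 2 mm of the hidden stop and lined up with the slot within 0.08 rad; the keeper lies across it, within 6 mm of fully closed; all is released and still (distance between slide_nose and stop_c0 below 0.007 m and angle between the x axis of jig and the x axis of slide_nose, either way round below 0.08 rad and value of joint keeper below 0.006 m and linear speed of slide below 0.02 m/s); the robot touches nothing.
It fails at once if the slide is pressed against the jig or its stop with more than 25 N (contact force between slide and jig above 25 N).
It fails at once if the wheel is moved by more than 30 mm (distance of wheel from where it was at the start of the episode above 0.03 m).
It fails at once if the driver is moved by more than 30 mm (distance of driver from where it was at the start of the episode above 0.03 m).
It fails at once if the collar is moved by more than 30 mm (distance of collar from where it was at the start of the episode above 0.03 m).
It also fails if it takes over 67 s, if anything falls off the work surface, if the arm or the gripper's body presses on something with over 40 N, if the wrist force passes 120 N, or if a joint passes its speed limit or range.

## Working session

There is one attempt and no reset: what is moved stays moved. The work goes in short steps, Python scripts to look and compute and a tool call to move; the robot and the scene stay as the last step left them, time stands still between calls to the robot, and variables do not carry over. Pictures are saved under pics/ and viewed, about 8 in all and at most 12, crops included, and the job is handed in when it is done.

Besides the shell and the picture viewer there is one more tool, called after ">>>" as name(argument=value, ...), one argument or row to a line, values as JSON. send_rows: Moves the arm, as the interface text tells. Its arguments: {"type":"object","properties":{"plan":{"type":"array"},"grip_force":{"type":"number"}},"required":["plan"]}

```bash
mkdir -p pics
cat > h.py <<'E'
import numpy as np, cv2
from bench import bot
from scipy.spatial.transform import Rotation as R
def cal(n):
    c=bot.get_calibration(n); return c
def ray(c,u,v):
    x,y=(u-c['cx'])/c['fx'],(v-c['cy'])/c['fy']
    a,b=x,y
    for _ in range(20):
        s=1+c['k1']*(a*a+b*b); a,b=x/s,y/s
    M=cv2.Rodrigues(np.array(c['rvec'],float))[0]; t=np.array(c['tvec'],float).ravel()
    return -M.T@t, M.T@np.array([a,b,1])
def px(c,u,v,z):
    o,d=ray(c,u,v); return o+d*(z-o[2])/d[2]
def proj(c,P):
    M=cv2.Rodrigues(np.array(c['rvec'],float))[0]; p=M@np.array(P,float)+np.array(c['tvec'],float).ravel()
    a,b=p[:2]/p[2]; s=1+c['k1']*(a*a+b*b)
    return np.array([c['fx']*a*s+c['cx'],c['fy']*b*s+c['cy']])
E
python3 - <<'E'
from h import *
for n in ("scene","side"):
    cv2.imwrite(f"pics/{n}0.png",bot.grab_frame(n)); c=cal(n); print(n,c, ray(c,320,200)[0])
print(bot.state())
E
```

```text
scene {'fx': 473.5622338440041, 'fy': 473.5622338440041, 'cx': 318.0249919538422, 'cy': 199.02523942340707, 'k1': 0.04201272059451372, 'rvec': array([ 2.17507678,  1.34270562, -0.44457865]), 'tvec': array([-0.25154854, -0.40132603,  1.61355806])} [ 1.26413754 -0.35708973  1.04992955]
side {'fx': 409.3987835232512, 'fy': 409.3987835232512, 'cx': 314.82913818533297, 'cy': 201.36331291333713, 'k1': -0.057775584915658644, 'rvec': array([ 0.92171423, -2.44736658,  1.09820727]), 'tvec': array([0.44907906, 0.29685136, 0.81563169])} [0.05180434 0.60233421 0.76782655]
{'t': 0.1, 'joint_pos': array([-1.32371547e+00,  9.17638772e-02,  1.23174340e+00,  1.83178669e-05,
        1.81977445e+00, -5.67345980e-02]), 'dq': array([ 0.0003143 , -0.00191467, -0.00239486, -0.00098942, -0.0002791 ,
       -0.00238163]), 'joint_efforts': array([ 3.51308110e-03, -4.47855806e+01, -4.07571316e+01,  7.01081310e-02,
        2.84413534e-02, -1.17514815e-04]), 'ee_pos': array([ 0.17942032, -0.57228044,  0.22164419]), 'orientation': array([-3.13990730e+00, -1.13509645e-04,  3.03819856e-01]), 'ft_force': array([ 0.66757623,  0.08474744, -0.00625526]), 'wrist_torque': array([-0.00162237, -0.02453155, -0.03489039]), 'grip_width': 0.0876880579882105}
```

View pics/scene0.png

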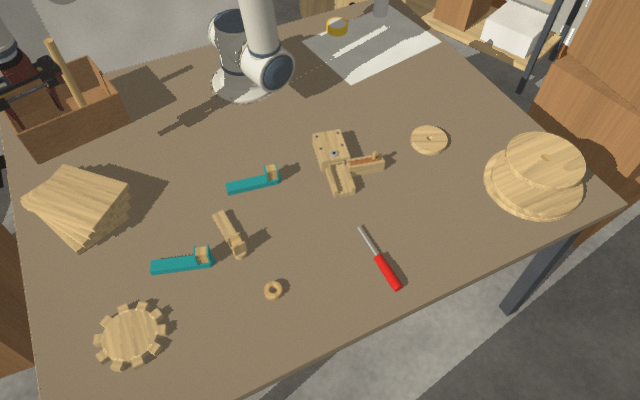

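View pics/side0.png

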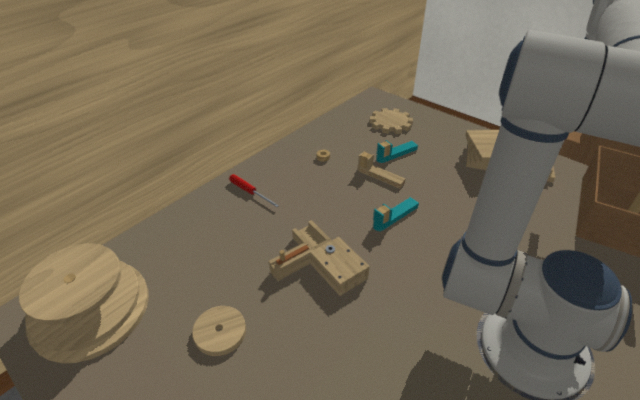

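The scene view shows the plain slide at about (230,235) with its handle near the (237,243) end. The jig block is at (332,150), its trough runs towards (345,190), and the keeper knob is at (376,156). The side view shows the same things from the other side: slide at (380,172), jig at (330,255). I'll enlarge both.

Run:
```python
from h import *
a=cv2.imread("pics/scene0.png"); b=cv2.imread("pics/side0.png")
p=cv2.resize(a[120:205,300:400],None,fx=4,fy=4,interpolation=2)
q=cv2.resize(a[200:265,200:260],None,fx=4,fy=4,interpolation=2)
r=cv2.resize(b[215:295,260:375],None,fx=3.2,fy=3.2,interpolation=2)
s=cv2.resize(b[145:195,345:415],None,fx=4,fy=4,interpolation=2)
o=np.zeros((600,800,3),np.uint8)
for im,x,y in((p,0,0),(q,410,0),(r,410,270),(s,0,350)): o[y:y+im.shape[0],x:x+im.shape[1]]=im[:600-y,:800-x]
cv2.imwrite("pics/z1.png",o)
```

```text
(no output)
```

View pics/z1.png

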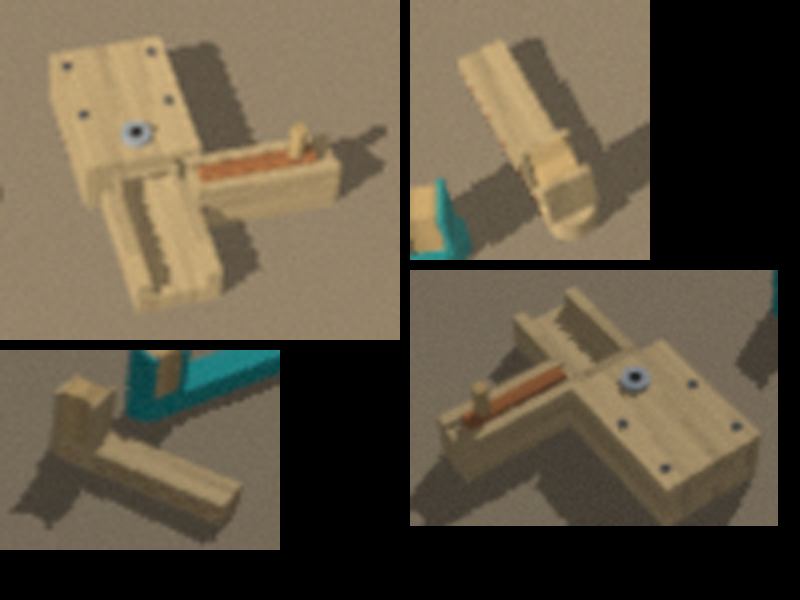

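Run:
```python
from h import *
from scipy.optimize import least_squares
S=cal("scene");D=cal("side")
P=lambda x,y:(300+x/4,120+y/4); Q=lambda x,y:(200+(x-410)/4,200+y/4)
r=lambda x,y:(260+(x-410)/3.2,215+(y-270)/3.2); s=lambda x,y:(345+x/4,145+(y-350)/4)
def fit(ob,x0):
    def f(p):
        c,n=np.cos(p[2]),np.sin(p[2]); e=[]
        for C,uv,(x,y,z) in ob: e+=list(proj(C,[p[0]+c*x-n*y,p[1]+n*x+c*y,z])-uv)
        return e
    o=least_squares(f,x0,loss='soft_l1'); print(o.x.round(4),np.degrees(o.x[2]).round(1),np.array(o.fun).reshape(-1,2).round(1).tolist()); return o.x
k=[(115,42),(115,-42),(0,-42),(0,42)]
ob=[(S,P(*u),(x/1e3,y/1e3,.045)) for u,(x,y) in zip([(50,55),(160,38),(198,152),(85,178)],k)]
ob+=[(D,r(*u),(x/1e3,y/1e3,.045)) for u,(x,y) in zip([(758,430),(672,495),(577,388),(662,342)],k)]
a,b=px(S,*P(140,165),.045),px(S,*P(105,45),.045); print(a,b)
j=fit(ob,[a[0],a[1],np.arctan2(*(b-a)[1::-1])])
for C,uv in((S,P(299,127)),(D,r(481,385))):
    w=px(C,*uv,.07)-[j[0],j[1],0]; c,n=np.cos(j[2]),np.sin(j[2]); print("knob jig",w[0]*c+w[1]*n,-w[0]*n+w[1]*c)
ob=[(S,Q(460,60),(.130,.016,.018)),(S,Q(500,40),(.130,-.016,.018)),(S,Q(525,150),(.0175,.016,.058)),(S,Q(567,130),(.0175,-.016,.058)),(S,Q(593,178),(-.0175,-.016,.058)),
 (D,s(242,487),(.130,.016,.018)),(D,s(218,508),(.130,-.016,.018)),(D,s(85,380),(0,0,.058))]
a,b=px(S,*Q(565,165),.058),px(S,*Q(480,50),.018); print(a,b)
fit(ob,[a[0],a[1],np.arctan2(*(b-a)[1::-1])])
```

```text
[0.49334472 0.08709046 0.045     ] [0.37699388 0.11928391 0.045     ]
[0.4856 0.0932 2.9149] 167.0 [[-0.6, -0.9], [-0.7, -1.3], [0.4, -1.9], [0.0, -3.2], [0.9, 0.3], [-1.4, -2.3], [-1.9, -0.9], [-0.2, -1.7]]
knob jig -0.022064944441155455 -0.10639315910212013
knob jig -0.01917047818854058 -0.10590707161708932
[ 0.6285461  -0.25190549  0.058     ] [ 0.49345362 -0.26589016  0.018     ]
[ 0.6228 -0.2562 -3.076 ] -176.2 [[-0.2, -0.3], [0.9, -0.2], [-1.4, 0.2], [-0.0, -0.3], [-0.5, -1.9], [-0.9, -1.7], [-0.2, -1.5], [-0.8, 1.3]]
```

The pose fits are consistent to about 2 px. The jig is at (0.486,0.093) with yaw 167°, the keeper is about 0.061 open, and slide_grip is at (0.623,-0.256) with yaw -176°. Next I'll hover over the slide.

```bash
cat >> h.py <<'E'
def go(x,y,z,yaw,roll=np.pi,cmd=None):
    "shift (tool axes) and turn (deg) from current/commanded pose to target"
    s=bot.state(); p,e=(s['ee_pos'],s['orientation']) if cmd is None else cmd
    A=R.from_euler('xyz',e); B=R.from_euler('xyz',[roll,0,yaw])
    print('shift',(A.inv().apply(np.array([x,y,z])-p)*1e3).round(1),'mm turn',np.degrees((A.inv()*B).as_rotvec()).round(2))
E
python3 - <<'E'
from h import *
c=cal("wrist"); o,d=ray(c,320,200); s=bot.state()
A=R.from_euler('xyz',s['orientation']); print('cam in tool',A.inv().apply(o-s['ee_pos']),A.inv().apply(d))
go(.610,-.256,.22,.066)
E
```

```text
cam in tool [ 0.06657055 -0.0012221  -0.16199196] [-2.41998893e-01 -5.08510186e-04  9.70297820e-01]
shift [ 505.5 -173.     2. ] mm turn [-1.000e-01  1.000e-02  1.363e+01]
```

>>> send_rows(
  plan=[
    [[-1, 0.5055, -0.173, 0.002, -0.1, 0, 13.6], [-1, 0.5055, -0.173, 0.002, -0.1, 0, 13.6], [-1, 0.5055, -0.173, 0.002, -0.1, 0, 13.6], [-1, 0.5055, -0.173, 0.002, -0.1, 0, 13.6], [-1, 0.5055, -0.173, 0.002, -0.1, 0, 13.6], [-1, 0.5055, -0.173, 0.002, -0.1, 0, 13.6], [-1, 0.5055, -0.173, 0.002, -0.1, 0, 13.6], [-1, 0.5055, -0.173, 0.002, -0.1, 0, 13.6], [-1, 0.5055, -0.173, 0.002, -0.1, 0, 13.6], [-1, 0.5055, -0.173, 0.002, -0.1, 0, 13.6], [-1, 0.5055, -0.173, 0.002, -0.1, 0, 13.6], [-1, 0.5055, -0.173, 0.002, -0.1, 0, 13.6]],
  ],
)

```text
t: 1.6
ee_pos: [0.6091, -0.2574, 0.2209]
orientation: [3.14, -0.0, 0.065]
ft_force: [-0.2, 0.7, 0.1]
grip_width: 0.0878
```

Run:
```python
from h import *
import pickle
s=bot.state(); c=cal("wrist"); f=bot.grab_frame("wrist"); pickle.dump((c,f),open("w1.pkl","wb"))
print(s['t'],s['ee_pos'],s['orientation'],s['joint_pos'])
cv2.imwrite("pics/w1.png",f)
```

```text
1.6 [ 0.60913979 -0.25742431  0.22087903] [ 3.13952713e+00 -1.83218328e-04  6.45985321e-02] [-4.50371988e-01  2.59690907e-01  1.04582737e+00 -1.76873184e-03
  1.83489723e+00  1.05536328e+00]
```

View pics/w1.png

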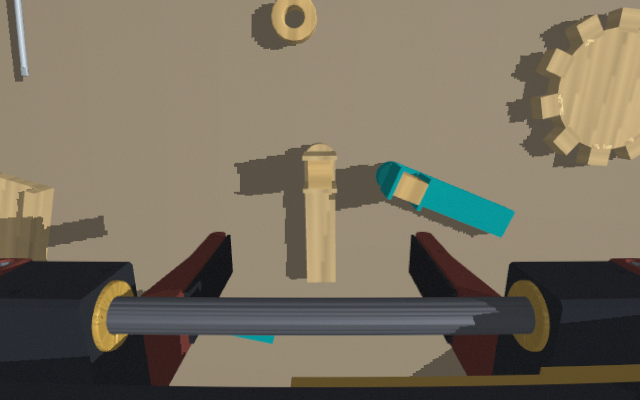

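The wrist view shows the slide's nose edge at (307–336, 281) and the handle top at about (303–337, 151–191), with its tail at v=145. A turquoise decoy lies to the right at (445,198).

Run:
```python
from h import *
import pickle
c,f=pickle.load(open("w1.pkl","rb"))
for u,v,z in((307,281,.018),(336,281,.018),(303,152,.058),(336,152,.058),(303,190,.058),(338,190,.058),(320,145,.018)): print(u,v,px(c,u,v,z).round(4))
cv2.imwrite("pics/w1c.png",cv2.resize(f[135:295,270:370],None,fx=3.7,fy=3.7,interpolation=2))
```

```text
307 281 [ 0.4893 -0.2497  0.018 ]
336 281 [ 0.4914 -0.2825  0.018 ]
303 152 [ 0.6387 -0.2391  0.058 ]
336 152 [ 0.6406 -0.2693  0.058 ]
303 190 [ 0.6031 -0.241   0.058 ]
338 190 [ 0.6052 -0.2739  0.058 ]
320 145 [ 0.6424 -0.2546  0.018 ]
```

View pics/w1c.png

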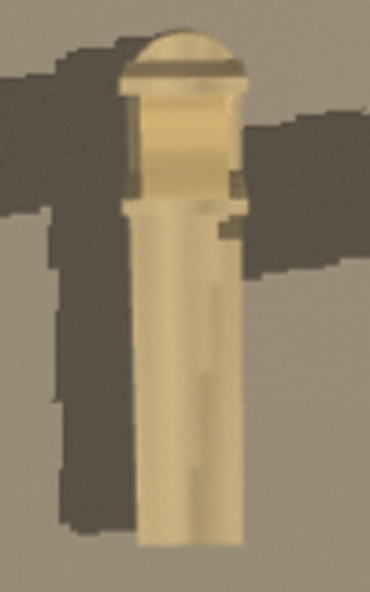

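Run:
```python
from h import *
import pickle
c,f=pickle.load(open("w1.pkl","rb"))
g=(px(c,319.6,156,.058)+px(c,319.6,192.6,.058))/2; n=px(c,321.5,282.3,.018)
d=n-g; y=np.arctan2(d[1],d[0]); print(g,n,np.hypot(*d[:2]),np.degrees(y))
gg=(g[:2]*.5+.5*(n[:2]-.13*np.array([np.cos(y),np.sin(y)]))); print(gg)
go(gg[0],gg[1],.027,y+np.pi, cmd=([.61,-.256,.2195],[3.1395,0,.066])); go(gg[0],gg[1],.027,y+np.pi)
```

```text
[ 0.61880408 -0.25564533  0.058     ] [ 0.48870779 -0.26617054  0.018     ] 0.1305213552340587 -175.37465849734704
[ 0.61854425 -0.25566635]
shift [  8.5  -0.2 192.5] mm turn [ 0.12  0.   -0.84]
shift [  9.4  -1.6 194. ] mm turn [ 0.12 -0.02 -0.93]
```

>>> send_rows(
  plan=[
    [[-1, 0.0094, -0.0014, 0.1, 0.1, 0, -0.9], [-1, 0.0094, -0.0014, 0.1, 0.1, 0, -0.9], [-1, 0.0094, -0.0014, 0.15, 0.1, 0, -0.9], [-1, 0.0094, -0.0014, 0.18, 0.1, 0, -0.9], [-1, 0.0094, -0.0014, 0.193, 0.1, 0, -0.9], [-1, 0.0094, -0.0014, 0.193, 0.1, 0, -0.9], [-1, 0.0094, -0.0014, 0.193, 0.1, 0, -0.9]],
  ],
)

```text
t: 2.52
ee_pos: [0.6204, -0.2553, 0.03]
orientation: [3.14, -0.003, 0.082]
ft_force: [-0.7, 0.1, 0.5]
grip_width: 0.0879
```

Run:
```python
from h import *
s=bot.state(); print(s['ee_pos'],s['orientation'],s['ft_force'])
go(.61854,-.25567,.027,np.radians(4.63))
```

```text
[ 0.62035757 -0.25527889  0.03002899] [ 3.13991287e+00 -3.13337719e-03  8.18001436e-02] [-0.66655623  0.1407691   0.504524  ]
shift [-1.9  0.2  3. ] mm turn [ 0.1  -0.18  0.06]
```

>>> send_rows(
  plan=[
    [[-1, -0.0015, 0, 0.002, 0, 0, 0], [-1, -0.0015, 0, 0.002, 0, 0, 0], [1, -0.0015, 0, 0.002, 0, 0, 0], [1, -0.0015, 0, 0.002, 0, 0, 0], [1, -0.0015, 0, 0.002, 0, 0, 0], [1, -0.0015, 0, 0.002, 0, 0, 0], [1, -0.0015, 0, 0.002, 0, 0, 0], [1, -0.0015, 0, 0.002, 0, 0, 0], [1, -0.0015, 0, 0.002, 0, 0, 0], [1, -0.0015, 0, 0.002, 0, 0, 0]],
  ],
  grip_force=40,
)

```text
t: 3.78
ee_pos: [0.618, -0.2547, 0.0256]
orientation: [3.142, -0.0, 0.082]
ft_force: [0.9, -0.6, -1.0]
grip_width: 0.0221
```

Run:
```python
from h import *
s=bot.state(); print(s['t'],s['ee_pos'],s['orientation'],s['ft_force'],s['grip_width'])
```

```text
3.775 [ 0.61796653 -0.2547219   0.02563762] [ 3.14150456e+00 -2.74721602e-04  8.21313499e-02] [ 0.89557651 -0.62051993 -1.03047513] 0.02208095973761734
```

The slide is gripped at the waist (opening 22 mm). I'll lift it and look at the jig from close above.

Run:
```python
from h import *
go(.50,.09,.27,2.9149-np.pi)
```

```text
shift [ -89.2 -353.2 -244.4] mm turn [ 0.   -0.02 17.69]
```

>>> send_rows(
  plan=[
    [[1, 0, 0, -0.03, 0, 0, 0], [1, 0, 0, -0.08, 0, 0, 0], [1, 0, -0.02, -0.13, 0, 0, 0], [1, -0.02, -0.08, -0.19, 0, 0, 5], [1, -0.04, -0.14, -0.23, 0, 0, 10], [1, -0.06, -0.2, -0.244, 0, 0, 15], [1, -0.075, -0.26, -0.244, 0, 0, 17.7], [1, -0.089, -0.31, -0.244, 0, 0, 17.7], [1, -0.089, -0.353, -0.244, 0, 0, 17.7], [1, -0.089, -0.353, -0.244, 0, 0, 17.7], [1, -0.089, -0.353, -0.244, 0, 0, 17.7]],
  ],
)

```text
t: 5.15
ee_pos: [0.5002, 0.0898, 0.2696]
orientation: [3.141, -0.0, -0.226]
ft_force: [0.1, -0.4, -1.1]
grip_width: 0.0219
```

Run:
```python
from h import *
import pickle
s=bot.state(); c=cal("wrist"); f=bot.grab_frame("wrist"); pickle.dump((c,f),open("w2.pkl","wb"))
print(s['t'],s['ee_pos'],s['orientation'],s['ft_force'],s['grip_width'])
cv2.imwrite("pics/w2.png",f)
```

```text
5.15 [0.50020883 0.08983474 0.26957045] [ 3.14118380e+00 -3.35899567e-04 -2.25708164e-01] [ 0.09031253 -0.44724913 -1.14492785] 0.021863908145496457
```

View pics/w2.png

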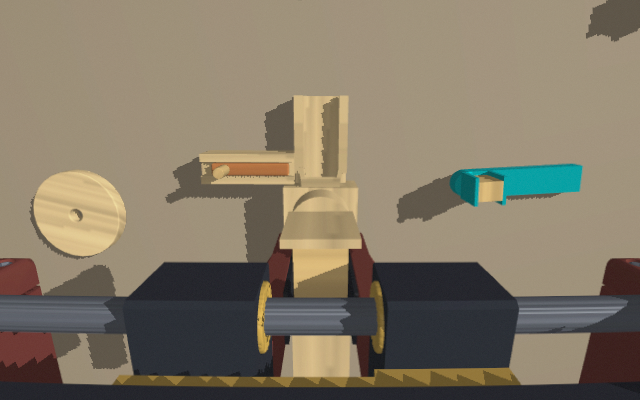

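The wrist view shows the trough walls at u 293–349 and v 97–183. The front edge of the block is at v≈185, u 284–357, and the knob is at (221,172). I'll enlarge the trough for its axis.

Run:
```python
from h import *
import pickle
c,f=pickle.load(open("w2.pkl","rb"))
cv2.imwrite("pics/w2c.png",cv2.resize(f[88:208,190:370],None,fx=4.4,fy=4.4,interpolation=2))
```

```text
(no output)
```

View pics/w2c.png

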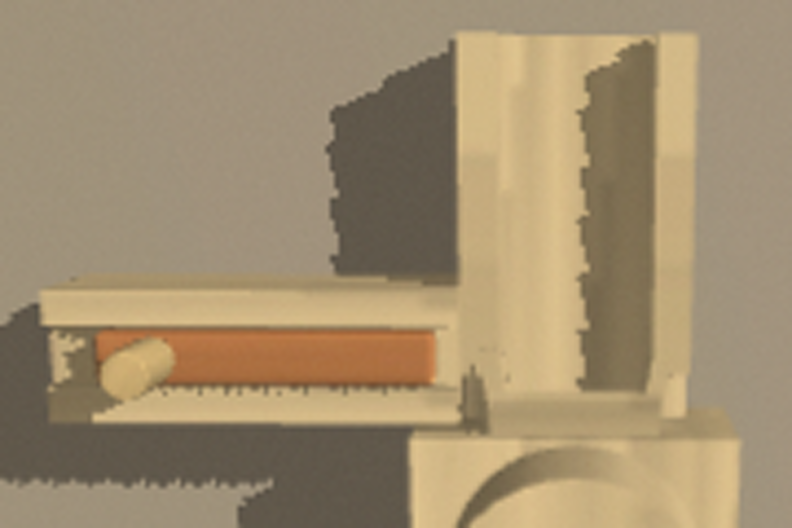

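Run:
```python
from h import *
import pickle
from scipy.optimize import least_squares
c,f=pickle.load(open("w2.pkl","rb"))
w=lambda x,y,z: px(c,190+(x-.5)/4.4,88+(y-.5)/4.4,z)[:2]
# (pixel point, z, jig x or None, jig y or None)
O=[((456,34),.03,-.1,-.03),((698,34),.03,-.1,.03),((458,270),.03,None,-.03),((690,372),.03,None,.03),((498,40),.03,None,-.02),((655,40),.03,None,.02),((652,370),.03,None,.02),((411,433),.045,0,-.042),((740,437),.045,0,.042),((123,377),.07,-.02,None)]
def J(p,q): a,b=q-p[:2]; C,S=np.cos(p[2]),np.sin(p[2]); return np.array([a*C+b*S,-a*S+b*C])
def f(p):
    e=[]
    for uv,z,x,y in O:
        g=J(p,w(*uv,z)); e+=[g[0]-x if x is not None else 0, g[1]-y if y is not None else 0]
    return np.array(e)*1e3
o=least_squares(f,[.4856,.0932,2.9149],loss='soft_l1'); p=o.x; print(p,np.degrees(p[2])); print(f(p).reshape(-1,2).round(1).tolist())
print('knob',J(p,w(123,377,.07)),'tip',J(p,w(435,358,.044)))
C,S=np.cos(p[2]),np.sin(p[2])
for n in(-.035,): 
    g=p[:2]+(n-.13)*np.array([C,S]); print('grip',g); go(g[0],g[1],.09,p[2]-np.pi)
```

```text
[0.48480453 0.09331533 2.91250524] 166.87425785573618
[[0.7, 0.1], [0.5, 0.1], [0.0, -0.2], [0.0, -0.1], [0.0, 0.5], [0.0, -0.5], [0.0, -0.0], [-1.3, 0.3], [-0.5, -0.2], [0.2, 0.0]]
knob [-0.01979953 -0.10675008] tip [-0.0203259  -0.03533309]
grip [0.64549375 0.05584567]
shift [148.8  -0.4 179.4] mm turn [ 0.03 -0.01  0.1 ]
```

The refined jig pose fits to within about 1 mm: (0.4848,0.0933), 166.9°, keeper ≈0.062. Next I'll move behind the trough and down.

>>> send_rows(
  plan=[
    [[1, 0.06, 0, 0, 0, 0, 0.1], [1, 0.12, 0, 0, 0, 0, 0.1], [1, 0.149, 0, 0.03, 0, 0, 0.1], [1, 0.149, 0, 0.08, 0, 0, 0.1], [1, 0.149, 0, 0.13, 0, 0, 0.1], [1, 0.149, 0, 0.17, 0, 0, 0.1], [1, 0.149, 0, 0.198, 0, 0, 0.1], [1, 0.149, 0, 0.21, 0, 0, 0.1], [1, 0.149, 0, 0.215, 0, 0, 0.1], [1, 0.149, 0, 0.215, 0, 0, 0.1], [1, 0.149, 0, 0.215, 0, 0, 0.1]],
  ],
)

```text
t: 6.58
ee_pos: [0.6463, 0.0563, 0.0563]
orientation: [-3.141, -0.003, -0.229]
ft_force: [0.8, -0.2, -0.7]
grip_width: 0.0218
```

```bash
cat >> h.py <<'E'
JP=np.array([.4848,.0933]); JY=2.9125
def rep():
    s=bot.state(); a,b=s['ee_pos'][:2]-JP; C,S=np.cos(JY),np.sin(JY); F=s['ft_force']
    print('t',s['t'],'jig xy mm',((a*C+b*S)*1e3).round(2),((-a*S+b*C)*1e3).round(2),'z',(s['ee_pos'][2]*1e3).round(2),'rpy deg',np.degrees(s['orientation']-[np.pi,0,JY-np.pi]).round(2),'F jig',(F[0]*C+F[1]*S).round(2),(-F[0]*S+F[1]*C).round(2),F[2].round(2),'w',s['grip_width'].round(4))
E
python3 -c "
from h import *
rep()"
```

```text
Traceback (most recent call last):
  File "h.py", line 27, in rep
    print('t',s['t'],'jig xy mm',((a*C+b*S)*1e3).round(2),((-a*S+b*C)*1e3).round(2),'z',(s['ee_pos'][2]*1e3).round(2),'rpy deg',np.degrees(s['orientation']-[np.pi,0,JY-np.pi]).round(2),'F jig',(F[0]*C+F[1]*S).round(2),(-F[0]*S+F[1]*C).round(2),F[2].round(2),'w',s['grip_width'].round(4))
                                                                                                                                                                                                                                                                      ^^^^^^^^^^^^^^^^^^^^^
AttributeError: 'float' object has no attribute 'round'
```

```bash
sed -i "s/s\['grip_width'\].round(4)/round(s['grip_width'],4)/" h.py
python3 -c "
from h import *
rep()"
```

```text
t 6.575 jig xy mm -165.69 -0.61 z 56.31 rpy deg [-3.5996e+02 -1.5000e-01  3.0000e-02] F jig -0.87 0.01 -0.7 w 0.0218
```

>>> send_rows(
  plan=[
    [[1, 0, 0.0006, 0.008, 0, 0.15, 0], [1, 0, 0.0006, 0.013, 0, 0.15, 0], [1, 0, 0.0006, 0.0145, 0, 0.15, 0], [1, 0, 0.0006, 0.0145, 0, 0.15, 0]],
  ],
)

```text
t: 7.08
ee_pos: [0.6451, 0.0557, 0.0405]
orientation: [3.141, -0.002, -0.228]
ft_force: [-2.4, -0.6, 3.3]
grip_width: 0.022
```

```bash
python3 -c "
from h import *
rep()"
```

```text
t 7.075 jig xy mm -164.6 0.18 z 40.54 rpy deg [-0.01 -0.13  0.04] F jig 2.15 1.14 3.27 w 0.022
```

>>> send_rows(
  plan=[
    [[1, 0, 0, 0, 0, 0, 0], [1, 0, 0, -0.0005, 0, 0, 0], [1, -0.004, 0, -0.0005, 0, 0, 0], [1, -0.008, 0, -0.0005, 0, 0, 0], [1, -0.012, 0, -0.0005, 0, 0, 0], [1, -0.016, 0, -0.0005, 0, 0, 0], [1, -0.02, 0, -0.0005, 0, 0, 0], [1, -0.02, 0, -0.0005, 0, 0, 0]],
  ],
  grip_force=10,
)

```text
t: 8.07
ee_pos: [0.6256, 0.0604, 0.0407]
orientation: [-3.141, -0.003, -0.228]
ft_force: [0.5, 0.1, -0.4]
grip_width: 0.0215
```

```bash
python3 -c "
from h import *
rep()"
```

```text
t 8.075 jig xy mm -144.6 0.07 z 40.67 rpy deg [-3.5999e+02 -1.6000e-01  4.0000e-02] F jig -0.44 -0.24 -0.4 w 0.0215
```

>>> send_rows(
  plan=[
    [[1, -0.003, 0, 0, 0, 0, 0], [1, -0.006, 0, 0, 0, 0, 0], [1, -0.009, 0, 0, 0, 0, 0], [1, -0.012, 0, 0, 0, 0, 0], [1, -0.015, 0, 0, 0, 0, 0], [1, -0.018, 0, 0, 0, 0, 0], [1, -0.02, 0, 0, 0, 0, 0], [1, -0.02, 0, 0, 0, 0, 0]],
  ],
)

```text
t: 9.07
ee_pos: [0.6063, 0.0649, 0.0406]
orientation: [-3.141, -0.003, -0.228]
ft_force: [-0.2, -0.8, 0.5]
grip_width: 0.0221
```

```bash
python3 -c "
from h import *
rep()"
```

```text
t 9.075 jig xy mm -124.77 0.11 z 40.58 rpy deg [-3.5999e+02 -1.7000e-01  3.0000e-02] F jig 0.01 0.81 0.48 w 0.0221
```

Nose is about 5 mm inside and entering freely. I'll go on to about 35 mm depth.

>>> send_rows(
  plan=[
    [[1, -0.004, 0, 0, 0, 0, 0], [1, -0.008, 0, 0, 0, 0, 0], [1, -0.012, 0, 0, 0, 0, 0], [1, -0.016, 0, 0, 0, 0, 0], [1, -0.02, 0, 0, 0, 0, 0], [1, -0.024, 0, 0, 0, 0, 0], [1, -0.028, 0, 0, 0, 0, 0], [1, -0.03, 0, 0, 0, 0, 0], [1, -0.03, 0, 0, 0, 0, 0]],
  ],
)

```text
t: 10.2
ee_pos: [0.5769, 0.0717, 0.0406]
orientation: [-3.141, -0.003, -0.228]
ft_force: [-0.3, 0.6, 1.1]
grip_width: 0.0217
```

```bash
python3 -c "
from h import *
rep()"
```

```text
t 10.2 jig xy mm -94.61 0.12 z 40.6 rpy deg [-3.5999e+02 -1.4000e-01  4.0000e-02] F jig 0.45 -0.54 1.06 w 0.0217
```

>>> send_rows(
  plan=[
    [[1, -0.001, 0, 0, 0, 0, 0], [1, -0.002, 0, 0, 0, 0, 0], [1, -0.003, 0, 0, 0, 0, 0], [1, -0.004, 0, 0, 0, 0, 0], [1, -0.004, 0, 0, 0, 0, 0]],
  ],
)

```text
t: 10.82
ee_pos: [0.5733, 0.0725, 0.0406]
orientation: [-3.141, -0.003, -0.228]
ft_force: [0.9, -0.1, 0.1]
grip_width: 0.022
```

>>> send_rows(
  plan=[
    [[1, -0.001, 0, 0, 0, 0, 0], [1, -0.002, 0, 0, 0, 0, 0], [1, -0.003, 0, 0, 0, 0, 0], [1, -0.003, 0, 0, 0, 0, 0]],
  ],
)

```text
t: 11.32
ee_pos: [0.5707, 0.0731, 0.0406]
orientation: [-3.141, -0.004, -0.229]
ft_force: [3.1, -0.2, 0.3]
grip_width: 0.0223
```

>>> send_rows(
  plan=[
    [[1, -0.001, 0, 0, 0, 0, 0], [1, -0.001, 0, 0, 0, 0, 0], [1, -0.001, 0, 0, 0, 0, 0]],
  ],
)

```text
t: 11.7
ee_pos: [0.5706, 0.073, 0.041]
orientation: [-3.141, -0.006, -0.229]
ft_force: [6.3, -2.3, -0.5]
grip_width: 0.0221
```

```bash
python3 -c "
from h import *
rep()"
```

```text
t 11.7 jig xy mm -88.13 0.24 z 41.0 rpy deg [-3.5998e+02 -3.4000e-01  1.0000e-02] F jig -6.68 0.76 -0.47 w 0.0221
```

>>> send_rows(
  plan=[
    [[1, -0.0005, 0, 0, 0, 0, 0], [1, -0.001, 0, 0, 0, 0, 0], [1, -0.001, 0, 0, 0, 0, 0]],
  ],
)

```text
t: 12.08
ee_pos: [0.5704, 0.0731, 0.0414]
orientation: [-3.141, -0.008, -0.229]
ft_force: [8.3, -2.1, 0.3]
grip_width: 0.022
```

```bash
python3 -c "
from h import *
rep()"
```

```text
t 12.075 jig xy mm -87.96 0.26 z 41.45 rpy deg [-3.5997e+02 -4.6000e-01  1.0000e-02] F jig -8.59 0.11 0.32 w 0.022
```

>>> send_rows(
  plan=[
    [[1, -0.0005, 0, 0, 0, 0, 0], [1, -0.001, 0, 0, 0, 0, 0], [1, -0.0015, 0, 0, 0, 0, 0], [1, -0.0015, 0, 0, 0, 0, 0]],
  ],
  grip_force=20,
)

```text
t: 12.58
ee_pos: [0.5703, 0.0731, 0.0421]
orientation: [-3.141, -0.011, -0.229]
ft_force: [12.6, -3.4, 0.0]
grip_width: 0.0215
```

```bash
python3 -c "
from h import *
rep()"
```

```text
t 12.575 jig xy mm -87.83 0.25 z 42.07 rpy deg [-359.95   -0.66   -0.  ] F jig -13.07 0.41 0.01 w 0.0215
```

The slide holds firm at 13 N with 0.1 mm of movement and no side force, so that is the stop, about 42 mm deep. I'll relax the push, release and lift.

>>> send_rows(
  plan=[
    [[1, 0.0015, 0, 0, 0, 0, 0], [1, 0.003, 0, 0, 0, 0, 0], [0, 0.003, 0, 0, 0, 0, 0], [0, 0.003, 0, 0, 0, 0, 0], [0, 0.003, 0, 0, 0, 0, 0], [0, 0.003, 0, 0, 0, 0, 0], [0, 0.003, 0, -0.03, 0, 0, 0], [0, 0.003, 0, -0.08, 0, 0, 0], [0, 0.003, 0, -0.13, 0, 0, 0], [0, 0.003, 0, -0.13, 0, 0, 0], [0, 0.003, 0, -0.13, 0, 0, 0]],
  ],
)

```text
t: 13.95
ee_pos: [0.5691, 0.0735, 0.1697]
orientation: [3.141, -0.002, -0.228]
ft_force: [0.2, -0.3, -0.1]
grip_width: 0.0439
```

Run:
```python
from h import *
import pickle
rep()
s=bot.state(); c=cal("wrist"); f=bot.grab_frame("wrist"); pickle.dump((c,f),open("w3.pkl","wb"))
cv2.imwrite("pics/w3.png",f)
C,S=np.cos(JY),np.sin(JY)
for n,(x,y,z) in dict(mouthL=(0,.042,.045),mouthR=(0,-.042,.045),gripT=(-.088,0,.073),knob=(-.02,-.107,.07)).items():
    print(n,proj(c,[JP[0]+C*x-S*y,JP[1]+S*x+C*y,z]).round(1))
```

```text
t 13.95 jig xy mm -86.59 0.19 z 169.7 rpy deg [-0.01 -0.1   0.04] F jig -0.26 0.25 -0.11 w 0.0439
mouthL [367.5 288.3]
mouthR [273.7 288.3]
gripT [320.7 200.5]
knob [189.4 280.5]
```

View pics/w3.png

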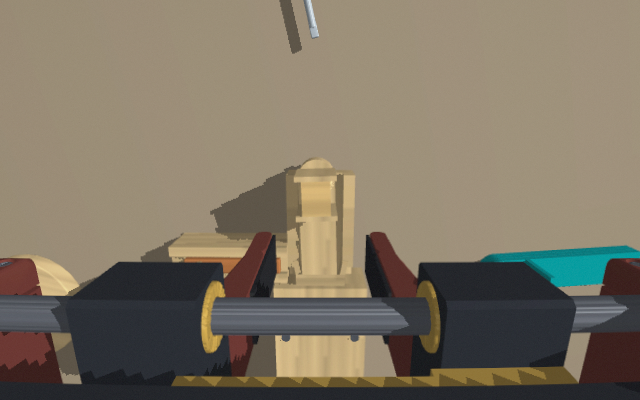

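The slide stayed home: the handle centre is at about (318,199) against a predicted (321,200). Now the keeper. With shut fingers I'll go beside the knob and down.

>>> send_rows(
  plan=[
    [[1, -0.02, -0.06, 0, 0, 0, 0], [1, -0.05, -0.12, 0, 0, 0, 0], [1, -0.0666, -0.14, 0, 0, 0, 0], [1, -0.0666, -0.14, 0, 0, 0, 0], [1, -0.0666, -0.14, 0.05, 0, 0, 0], [1, -0.0666, -0.14, 0.09, 0, 0, 0], [1, -0.0666, -0.14, 0.115, 0, 0, 0], [1, -0.0666, -0.14, 0.118, 0, 0, 0], [1, -0.0666, -0.14, 0.118, 0, 0, 0], [1, -0.0666, -0.14, 0.118, 0, 0, 0]],
  ],
)

```text
t: 15.25
ee_pos: [0.5376, 0.2247, 0.054]
orientation: [-3.14, -0.005, -0.229]
ft_force: [0.7, -0.4, 0.0]
grip_width: 0.0009
```

```bash
python3 -c "
from h import *
rep()"
```

```text
t 15.25 jig xy mm -21.62 -139.99 z 53.99 rpy deg [-3.5992e+02 -2.9000e-01  1.0000e-02] F jig -0.8 0.21 0.05 w 0.0009
```

Push to y≈-72 first (just short of closed).

>>> send_rows(
  plan=[
    [[1, -0.001, 0.008, 0.002, 0, 0, 0], [1, -0.001, 0.016, 0.002, 0, 0, 0], [1, -0.001, 0.024, 0.002, 0, 0, 0], [1, -0.001, 0.032, 0.002, 0, 0, 0], [1, -0.001, 0.04, 0.002, 0, 0, 0], [1, -0.001, 0.048, 0.002, 0, 0, 0], [1, -0.001, 0.054, 0.002, 0, 0, 0], [1, -0.001, 0.06, 0.002, 0, 0, 0], [1, -0.001, 0.064, 0.002, 0, 0, 0], [1, -0.001, 0.068, 0.002, 0, 0, 0], [1, -0.001, 0.068, 0.002, 0, 0, 0]],
  ],
)

```text
t: 16.62
ee_pos: [0.5201, 0.1583, 0.0501]
orientation: [3.141, -0.003, -0.229]
ft_force: [-0.1, -0.0, 0.7]
grip_width: 0.0004
```

```bash
python3 -c "
from h import *
rep()"
```

```text
t 16.625 jig xy mm -19.67 -71.29 z 50.05 rpy deg [-0.04 -0.15  0.01] F jig 0.05 0.03 0.69 w 0.0004
```

>>> send_rows(
  plan=[
    [[1, 0, 0.002, 0, 0, 0, 0], [1, 0, 0.004, 0, 0, 0, 0], [1, 0, 0.006, 0, 0, 0, 0]],
  ],
)

```text
t: 17.0
ee_pos: [0.5188, 0.1529, 0.05]
orientation: [-3.142, -0.003, -0.228]
ft_force: [0.2, 1.1, -0.2]
grip_width: 0.0002
```

>>> send_rows(
  plan=[
    [[1, 0, 0.002, 0, 0, 0, 0], [1, 0, 0.003, 0, 0, 0, 0], [1, 0, 0.003, 0, 0, 0, 0]],
  ],
)

```text
t: 17.38
ee_pos: [0.5181, 0.1498, 0.0501]
orientation: [3.141, -0.003, -0.229]
ft_force: [-0.7, 0.5, -0.2]
grip_width: 0.0006
```

Run:
```python
from h import *
rep()
cv2.imwrite("pics/s2.png",cv2.resize(bot.grab_frame("scene")[110:210,280:410],None,fx=5,fy=5,interpolation=2))
```

```text
t 17.375 jig xy mm -19.61 -62.59 z 50.1 rpy deg [-0.01 -0.15  0.02] F jig 0.8 -0.35 -0.21 w 0.0006
```

View pics/s2.png

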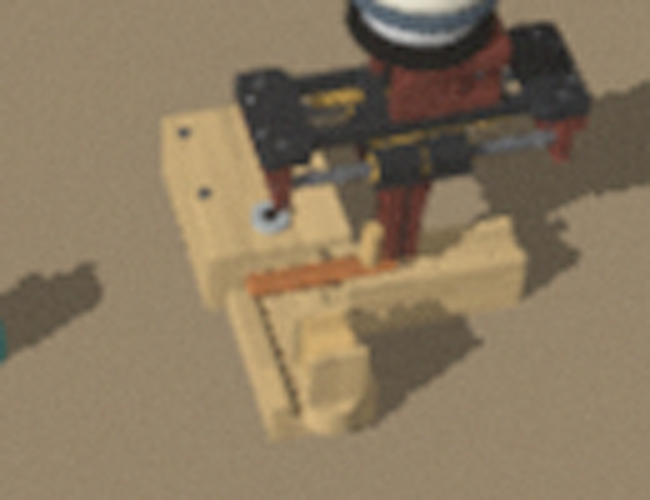

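The picture shows the orange keeper bar across the slide, from about (250,280) to (390,265), with the knob at (372,240) just ahead of the fingers. It isn't at its limit yet, so I'll keep pushing until the force rises.

>>> send_rows(
  plan=[
    [[1, 0, 0.001, 0, 0, 0, 0], [1, 0, 0.002, 0, 0, 0, 0], [1, 0, 0.003, 0, 0, 0, 0], [1, 0, 0.003, 0, 0, 0, 0]],
  ],
)

```text
t: 17.92
ee_pos: [0.5176, 0.1475, 0.0502]
orientation: [-3.141, -0.003, -0.228]
ft_force: [1.2, 3.9, -1.3]
grip_width: 0.0004
```

>>> send_rows(
  plan=[
    [[1, 0, 0.001, 0, 0, 0, 0], [1, 0, 0.002, 0, 0, 0, 0], [1, 0, 0.002, 0, 0, 0, 0]],
  ],
)

```text
t: 18.3
ee_pos: [0.5175, 0.1473, 0.0504]
orientation: [-3.137, -0.003, -0.227]
ft_force: [4.3, 11.0, -3.4]
grip_width: 0.0005
```

>>> send_rows(
  plan=[
    [[1, 0, 0.001, 0, 0, 0, 0], [1, 0, 0.002, 0, 0, 0, 0], [1, 0, 0.002, 0, 0, 0, 0]],
  ],
)

```text
t: 18.68
ee_pos: [0.5174, 0.1471, 0.0505]
orientation: [-3.134, -0.004, -0.226]
ft_force: [4.7, 15.8, -4.3]
grip_width: 0.0002
```

```bash
python3 -c "
from h import *
rep()"
```

```text
t 18.675 jig xy mm -19.57 -59.83 z 50.54 rpy deg [-3.5954e+02 -2.2000e-01  1.6000e-01] F jig -1.04 -16.43 -4.34 w 0.0002
```

The keeper is at its limit: 16 N and no more movement. Backing off and lifting.

>>> send_rows(
  plan=[
    [[1, 0, -0.006, 0, 0, 0, 0], [1, 0, -0.02, 0, 0, 0, 0], [1, 0, -0.025, 0, 0, 0, 0], [1, 0, -0.025, -0.05, 0, 0, 0], [1, 0, -0.025, -0.1, 0, 0, 0], [1, 0.03, 0.02, -0.15, 0, 0, 0], [1, 0.05, 0.06, -0.16, 0, 0, 0], [1, 0.05, 0.06, -0.16, 0, 0, 0], [1, 0.05, 0.06, -0.16, 0, 0, 0], [1, 0.05, 0.06, -0.16, 0, 0, 0]],
  ],
)

```text
t: 19.92
ee_pos: [0.5507, 0.0746, 0.2092]
orientation: [3.141, -0.001, -0.227]
ft_force: [0.1, -0.2, 1.0]
grip_width: 0.0003
```

Run:
```python
from h import *
import pickle
rep()
c=cal("wrist"); f=bot.grab_frame("wrist"); pickle.dump((c,f),open("w4.pkl","wb"))
c3,f3=pickle.load(open("w3.pkl","rb"))
o=np.zeros((600,800,3),np.uint8)
A=cv2.resize(f3[150:300,260:380],None,fx=3.3,fy=3.3,interpolation=2); B=cv2.resize(f[90:270,220:360],None,fx=2.8,fy=2.8,interpolation=2)
o[:A.shape[0],:A.shape[1]]=A; o[:B.shape[0],400:400+B.shape[1]]=B
cv2.imwrite("pics/w4.png",o)
C,S=np.cos(JY),np.sin(JY)
for n,(x,y,z) in dict(bedend=(-.1,0,.030),handleback=(-.1055,0,.073),handlefront=(-.0705,0,.073),knob=(-.02,-.045,.07)).items():
    W=[JP[0]+C*x-S*y,JP[1]+S*x+C*y,z]
    a,b=proj(c3,W),proj(c,W); print(n,((a-[260,150])*3.3).round(),((b-[220,90])*2.8+[400,0]).round())
```

```text
t 19.925 jig xy mm -68.45 3.26 z 209.22 rpy deg [-0.02 -0.05  0.11] F jig -0.15 0.16 1.03 w 0.0003
bedend [200.  82.] [673. 166.]
handleback [200.  91.] [672. 162.]
handlefront [200. 240.] [672. 276.]
knob [ 17. 432.] [533. 426.]
```

View pics/w4.png

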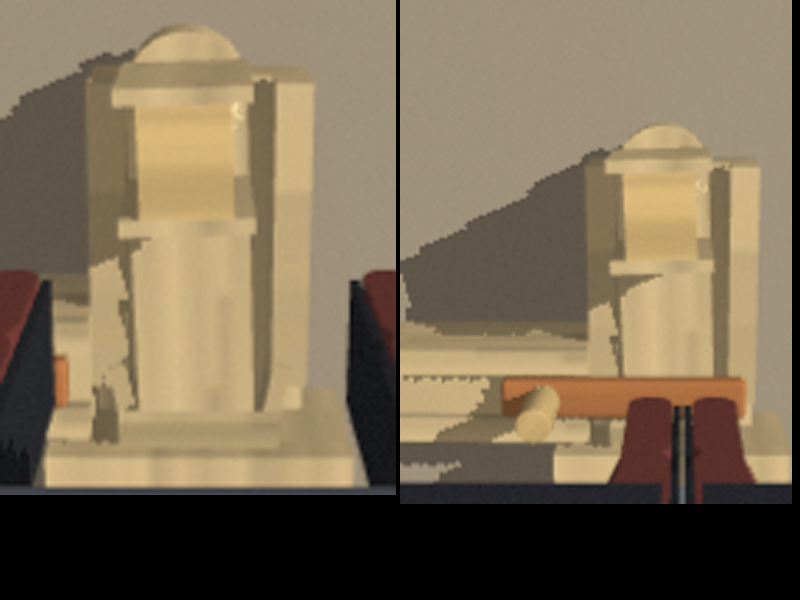

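The keeper is closed: the knob is at (534,425), against (533,426) predicted for closed. The slide is within about 1 mm of home. Its tail swung about 3 mm to -y at release, an estimated tilt of 0.04 rad, which the slot clearance allows. There is plenty of time, so I'll reseat it with a gentle push of the shut fingers on the rear flange, which should also square it.

>>> send_rows(
  plan=[
    [[1, 0.05, -0.006, 0, 0, 0, 0], [1, 0.072, -0.006, 0, 0, 0, 0], [1, 0.072, -0.006, 0.05, 0, 0, 0], [1, 0.072, -0.006, 0.1, 0, 0, 0], [1, 0.072, -0.006, 0.14, 0, 0, 0], [1, 0.072, -0.006, 0.157, 0, 0, 0], [1, 0.072, -0.006, 0.157, 0, 0, 0], [1, 0.072, -0.006, 0.157, 0, 0, 0], [1, 0.066, -0.006, 0.157, 0, 0, 0], [1, 0.06, -0.006, 0.157, 0, 0, 0], [1, 0.056, -0.006, 0.157, 0, 0, 0], [1, 0.056, -0.006, 0.157, 0, 0, 0]],
  ],
)

```text
t: 21.48
ee_pos: [0.6074, 0.0667, 0.0538]
orientation: [-3.141, -0.003, -0.228]
ft_force: [-0.1, -0.4, 0.8]
grip_width: 0.0006
```

```bash
python3 -c "
from h import *
rep()"
```

```text
t 21.475 jig xy mm -125.46 -1.89 z 53.8 rpy deg [-3.5999e+02 -1.8000e-01  4.0000e-02] F jig -0.02 0.42 0.79 w 0.0006
```

>>> send_rows(
  plan=[
    [[1, -0.002, 0, 0, 0, 0, 0], [1, -0.004, 0, 0, 0, 0, 0], [1, -0.006, 0, 0, 0, 0, 0], [1, -0.006, 0, 0, 0, 0, 0]],
  ],
)

```text
t: 21.98
ee_pos: [0.6018, 0.0679, 0.0535]
orientation: [-3.142, -0.003, -0.229]
ft_force: [-0.0, 0.3, -0.1]
grip_width: 0.0007
```

>>> send_rows(
  plan=[
    [[1, -0.001, 0, 0, 0, 0, 0], [1, -0.002, 0, 0, 0, 0, 0], [1, -0.002, 0, 0, 0, 0, 0]],
  ],
)

```text
t: 22.35
ee_pos: [0.6012, 0.0679, 0.0545]
orientation: [-3.141, -0.007, -0.229]
ft_force: [5.1, -2.2, 0.9]
grip_width: 0.0001
```

>>> send_rows(
  plan=[
    [[1, -0.0005, 0, 0, 0, 0, 0], [1, -0.001, 0, 0, 0, 0, 0], [1, -0.001, 0, 0, 0, 0, 0]],
  ],
)

```text
t: 22.72
ee_pos: [0.6011, 0.0679, 0.0551]
orientation: [-3.141, -0.009, -0.229]
ft_force: [7.0, -2.0, 1.8]
grip_width: 0.0007
```

```bash
python3 -c "
from h import *
rep()"
```

```text
t 22.725 jig xy mm -118.99 -1.63 z 55.07 rpy deg [-359.98   -0.5     0.  ] F jig -7.27 0.37 1.81 w 0.0007
```

Firm against the stop at 7 N. Retreating, then a last look.

>>> send_rows(
  plan=[
    [[1, 0.005, 0, 0, 0, 0, 0], [1, 0.02, 0, 0, 0, 0, 0], [1, 0.02, 0, 0, 0, 0, 0], [1, 0.02, 0, -0.05, 0, 0, 0], [1, 0.0, 0, -0.1, 0, 0, 0], [1, -0.05, 0, -0.15, 0, 0, 0], [1, -0.05, 0, -0.157, 0, 0, 0], [1, -0.05, 0, -0.157, 0, 0, 0], [1, -0.05, 0, -0.157, 0, 0, 0]],
  ],
)

```text
t: 23.85
ee_pos: [0.5495, 0.0798, 0.2076]
orientation: [3.14, 0.001, -0.229]
ft_force: [-0.2, 0.7, -0.0]
grip_width: 0.0006
```

Run:
```python
from h import *
rep()
c=cal("wrist"); f=bot.grab_frame("wrist")
cv2.imwrite("pics/w5.png",cv2.resize(f[90:270,220:360],None,fx=3.3,fy=3.3,interpolation=2))
C,S=np.cos(JY),np.sin(JY)
for n,(x,y,z) in dict(handleback=(-.1055,0,.073),handlefront=(-.0705,0,.073),knob=(-.02,-.045,.07)).items():
    print(n,((proj(c,[JP[0]+C*x-S*y,JP[1]+S*x+C*y,z])-[220,90])*3.3).round())
```

```text
t 23.85 jig xy mm -66.11 -1.54 z 207.63 rpy deg [-0.07  0.06  0.02] F jig 0.4 -0.64 -0.04 w 0.0006
handleback [338. 181.]
handlefront [338. 317.]
knob [173. 496.]
```

View pics/w5.png

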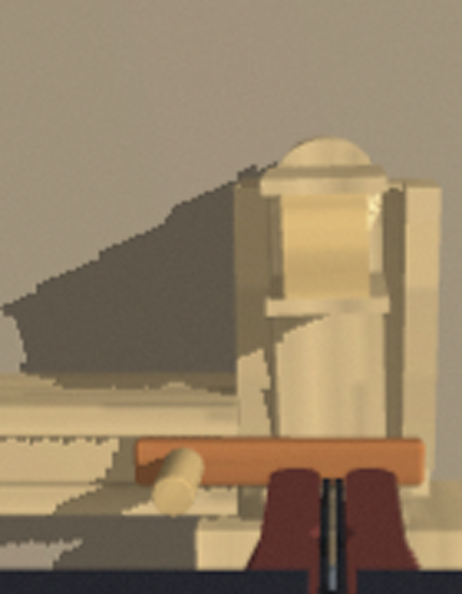

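The final view shows the keeper bar right across the slide, knob at (175,495) against (173,496) predicted for closed. The handle is in place, with a tilt of about 0.03 rad. Handing in.

```bash
python3 -c "
from bench import bot
print(bot.finish_job())"
```

```text
the job is handed in; nothing more can be done
None
```

I slid the plywood slide, square end first, onto the hidden stop, pushed the keeper fully across it, and handed the job in at about 24 s. No verdict was reported.

- **Slide:** It went firm about 42 mm into the slot and held at 13 N with only 0.1 mm of movement and almost no side force. The first release swung its tail about 3 mm towards the keeper side. I then pushed it again on the rear flange with shut fingers, and it was firm at 7 N.
- **Keeper:** It reached its limit at about 16 N. In the last picture the knob is within about 1 px of where it should be when closed.
- **At hand-in:** The arm was clear of everything, with the force reading near zero. I never took the arm near the wheel, driver or collar, but I did not re-measure their positions at the end.
- **Remaining disagreement:** In the last picture the handle still sits about 3 mm off the slot's centre line. I estimate the tilt at 0.03 rad, within the 0.08 limit, and the slot's clearance should not allow more than about 0.05. The nose is hidden, so its position rests on the two firm contacts.

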